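# Isolate, reset the heat selector, switch back on

### The arm

A 6-joint arm with a two-finger parallel gripper is mounted at the origin on the work surface. World frame = base frame: x ahead of the robot, y to its left, z up, the work surface at z = 0. Lengths are in m, angles in rad, forces in N, time in s.
With the tool pointing down it reaches from about 0.35 to 0.8 m from the base axis. Payload 7.3 kg.
Tool frame: the origin (TCP) lies at the very end of the fingers, on their centre line; the grasp point (between the pads) lies 19 mm behind it (bot.pinch_z is the distance from the TCP to the grasp point, in m); x points along the fingers, z is the direction in which the jaws open and shut, and the axes are right-handed (so a half turn about x gives the same grasp; the last joint's range is limited). The gripper opens to 85 mm and grips with 20 to 120 N. Pads are 22 mm wide; open, the fingers measure 114 mm over their backs; the gripper's body (76 mm by 85 mm) begins 54 mm behind the grasp point. The pads swing forward as they close: fully open they stand 13 mm farther back than shut.
Start: joints at [-1.38, 0.342, 1.524, -0, 1.275, -0.146], TCP at [0.174, -0.496, 0.231] pointing down, gripper open.
Joint ranges: [-2.53, 2.53], [-0.77, 2.02], [0.04, 2.7], [-1, 4.14], [0.28, 2.66], [-3.11, 3.11]. Speed limits (rad/s): [2.57, 2.57, 3.14, 3.14, 3.14, 3.14].

### API

Orientations are given as a 3x3 rotation matrix whose columns are the frame's x, y, z axes.
In Python, from cell import bot, viewer gives the robot as it stands.
- The arm moves only by the tool servo_tool, never from a script. Its argument "rows" is a list of rows, each an object of numbers: "dx", "dy", "dz": the shift along the tool's x, y, z in cm; "twist": the turn about the tool's x in rad; "jaw": the gripper command: -1 is shut, 1 is fully open, values between are in proportion. In form: [{"dx": .., "dy": .., "dz": .., "twist": .., "jaw": ..}, ...]. A call has 1 to 12 rows; each row shifts and turns the pose as measured when the row begins, along the tool's axes as they then stand; what a row does not reach is not made up. A row lasts 1/8 s, in which the tool goes at most 62.5 mm and 10.7 degrees, less where a joint would pass 70% of its speed; a pose out of reach is approached as far as the arm can. A call with a gripper value outside its range is refused whole. The fingers move at their own pace and stop on an object; "grip_force" is the grip in N (left out, the last holds). Time passes only in rows, so rows that do not move let the fingers close. It gives the time, the measured TCP pose, the force and the opening at its end, in the units of the state.
- bot.state(): the state, without advancing time (a new reading comes with each control period).
- viewer.snapshot(name): name is "side" or "top" or "wrist"; returns a dict with "frame" (420x560x3 uint8, blue, green, red), "depth" (420x560 float32, m along the optical axis (not along the pixel's ray), 0 where there is no reading), "camera_matrix" (3x3 intrinsics, pixels), "k1" (the pictures are not rectified: a ray, as slopes to the right and down, at radius r is drawn at 1 + k1 r^2 times it, then the intrinsics apply), "R" (3x3) and "t" (3): a world point X has camera coordinates R X + t. Camera axes: x right, y down, z forward; pixel columns grow to the right and rows downward; lengths in m; the calibration is good to about 2 mm. A picture is of the moment at which its call begins.
- bot.job_done(): hands the job in, once; it reports no verdict.
The state is a dict: "t": time; "joint_pos": joint angles; "qvel": joint speeds; "joint_efforts": joint torques, N m; "tool_pos": TCP position; "tool_rot": TCP orientation; "wrist_force": force on the tool from outside, world axes, zero at the start; "ft_torque": the same for the moment, N m; "opening": finger opening in m.
Only numpy, scipy, OpenCV 4.12 (cv2) and the standard library are available. Lean on these libraries where they do the work, as an engineer would, in place of code of your own. Each camera call takes 0.05 s, during which the arm holds its last target.

### The job

The soldering-iron supply is live: switch it off at the isolator's long handle, then turn the heat regulator's blank selector to the second click clockwise (seen from above) from its anticlockwise end stop, and then turn the isolator fully back on. Do not touch the heat regulator or its selector while the supply is on, and leave the lantern, spool, jar and wrench where they are.

Things in the scene. Friction and masses are not known exactly. Their poses are not given: they have to be found in the camera images.
- isolator: The isolator: a fixed grey steel box 186 x 156 mm, 75 mm high, its long side along its own x, a dark conduit stub in the middle of each short side (+x and -x); on top a long black handle turning about a vertical axis at the box's middle. Origin: centre of its underside. A steel collar of 34 mm radius and 6 mm height surrounds the handle's hub on the box top.
- iso_hub (a point): Point on the isolator handle's vertical axis, 114 mm above the table, at half the arm's height; its axes are the box's (z up) and do not turn with the handle. The arm is a straight bar 20 mm wide and 30 mm high (99 to 129 mm above the table), reaching 85 mm from the axis on one side, 30 mm on the other, through a hub of 26 mm radius whose top is 131 mm above the table.
- iso_handle (a joint): Isolator handle angle, rad, growing clockwise seen from above. 0 = off: the arm's long end points along the box's +y, across the box. 1.571 = on: it points along the box's +x, in line with the conduit stubs. Both are end stops. An over-centre spring (about 0.45 Nm at the ends, some 7 N at 60 mm from the axis) drives it to the nearer end and holds it: past the middle it snaps over. Starts on.
- iso_arm (a point): Point on the centre line of the long end of the isolator's arm, 60 mm from the axis and 114 mm above the table; it turns with the handle, x pointing outward along the arm, z up.
- regulator: The heat regulator: a fixed pale aluminium box 150 x 150 mm, 60 mm high, three black sockets on its -x side, a rubber gland on its +x side, vent slots on top, and on top a blank black pointer knob (the selector) turning about a vertical axis at the box's middle. Two steel pins, 52 mm from the axis, tops 72 mm above the table, mark the end stops. Origin: centre of its underside.
- sel_hub (a point): Point on the selector's vertical axis, 95 mm above the table, at half the pointer's height; its axes are the box's (z up) and do not turn with the knob. The pointer is a straight bar 16 mm wide, 26 mm high (82 to 108 mm above the table), reaching 72 mm from the axis on one side, 20 mm on the other, over a hub of 22 mm radius (top at 106 mm) and a skirt of 36 mm radius (top at 76 mm).
- selector (a joint): Selector angle, rad, growing clockwise seen from above. Seven rests (clicks 0 to 6) 0.38 apart: 0 = anticlockwise end stop, the pointer's long end 1.14 rad anticlockwise of the box's +x; click 2 = 0.76; 2.28 = clockwise end stop, 1.14 rad clockwise of +x. A spring detent pulls it into the nearest rest (about 0.2 Nm, 4 N at 54 mm from the axis, to pass on). Starts at click 4, 5 or 6.
- sel_arm (a point): Point on the centre line of the long end of the selector's pointer, 54 mm from the axis and 95 mm above the table; it turns with the knob, x pointing outward along the pointer, z up.
- lantern_mid (a point): Bystander: a loose six-sided brass and glass lantern, 100 mm across and 129 mm high, standing on the table. This point is on its axis, 60 mm above the table.
- spool_mid (a point): Bystander: a loose steel spool of 64 mm diameter and 50 mm height standing on the table. This point is at its centre.
- jar_mid (a point): Bystander: a loose jar of 68 mm diameter and 90 mm height standing on the table. This point is at its centre.
- wrench_grip (a point): Bystander: a loose steel wrench 180 mm long lying on the table. This point is on its handle.
Not all that is in view belongs to the job. What is shaped like the regulator but green is not meant.

How it is judged:
By the outcome, as a careful person would: the job done as asked, in the order asked, and still so for the second after the job is handed in, with the robot touching nothing.
It also fails if it takes over 64 s, if anything falls off the work surface, if the arm or the gripper's body presses on something with over 40 N, if the wrist force passes 120 N, or if a joint passes its speed limit or range.

## Working session

There is one attempt and no reset: what is moved stays moved. The work goes in short steps, Python scripts to look and compute and a tool call to move; the robot and the scene stay as the last step left them, time stands still between calls to the robot, and variables do not carry over. Pictures are saved under pics/ and viewed, and the job is handed in when it is done.

Besides the shell and the picture viewer there is one more tool, called after ">>>" as name(argument=value, ...), one argument or row to a line, values as JSON. servo_tool: Moves the arm, as the interface text tells. Its arguments: {"type":"object","properties":{"rows":{"type":"array","items":{"type":"object","properties":{"dx":{"type":"number"},"dy":{"type":"number"},"dz":{"type":"number"},"twist":{"type":"number"},"jaw":{"type":"number"}}}},"grip_force":{"type":"number"}},"required":["rows"]}

```bash
ls; mkdir -p pics; python3 - <<'E'
from cell import bot, viewer
import cv2, numpy as np
np.set_printoptions(precision=4,suppress=True)
for n in ["side","top"]:
    s=viewer.snapshot(n); cv2.imwrite(f"pics/{n}0.png",s["frame"]); np.savez(f"{n}0.npz",**{k:v for k,v in s.items()})
    print(n,s["camera_matrix"],s["k1"],s["R"],s["t"])
s=bot.state(); print(s)
E
```

```text
pics
side [[443.4108   0.     276.9597]
 [  0.     443.4108 206.7444]
 [  0.       0.       1.    ]] 0.009953136814388232 [[-0.9269 -0.3748 -0.0211]
 [-0.1872  0.5102 -0.8394]
 [ 0.3254 -0.7741 -0.5431]] [0.526  0.1927 1.1128]
top [[512.3365   0.     278.9753]
 [  0.     512.3365 195.4153]
 [  0.       0.       1.    ]] -0.012066597468365187 [[ 0.0253 -0.9997  0.002 ]
 [-0.9784 -0.0251 -0.205 ]
 [ 0.205   0.0032 -0.9788]] [0.0083 0.5544 1.4812]
{'t': 0.1, 'joint_pos': array([-1.38  ,  0.3426,  1.5249,  0.    ,  1.2754, -0.146 ]), 'qvel': array([-0.    , -0.0014, -0.0028, -0.0004, -0.001 ,  0.0002]), 'joint_efforts': array([  0.0015, -43.445 , -24.6491,  -0.0002,   0.0047,   0.    ]), 'tool_pos': array([ 0.1735, -0.4951,  0.2307]), 'tool_rot': array([[-0.0003,  0.9438,  0.3305],
       [ 0.0014,  0.3305, -0.9438],
       [-1.    ,  0.0002, -0.0014]]), 'wrist_force': array([-0.3176,  0.8215, -0.0399]), 'ft_torque': array([ 0.0232,  0.0271, -0.0001]), 'opening': 0.08533790193932372}
```

View pics/top0.png

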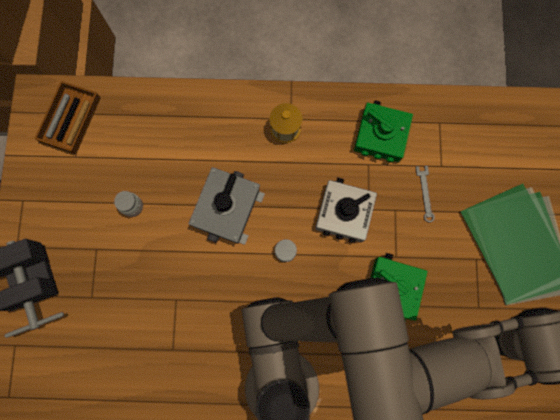

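View pics/side0.png

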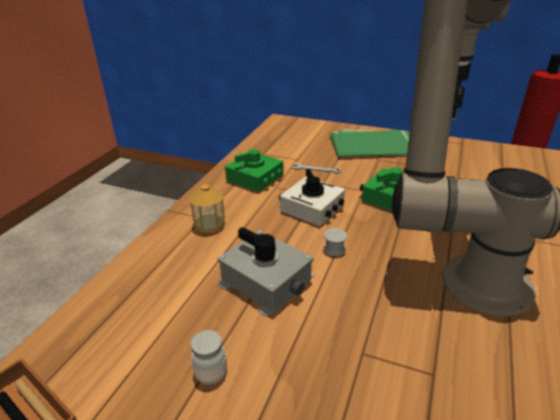

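The top view shows the isolator near (225,205) with its handle pointing to (235,175), and the regulator near (347,211) with its pointer towards (368,196). The spool is at (285,250), the lantern at (285,122) and the jar at (127,204).

```bash
cat > h.py <<'E'
import cv2, numpy as np
np.set_printoptions(precision=4,suppress=True)
def load(f): return dict(np.load(f))
def ray(s,uv):
    K=s["camera_matrix"];k1=float(s["k1"])
    d=np.atleast_2d((np.asarray(uv,float)-[K[0,2],K[1,2]])/[K[0,0],K[1,1]])
    p=d.copy()
    for _ in range(10): p=d/(1+k1*(p**2).sum(1,keepdims=True))
    v=np.c_[p,np.ones(len(p))]@s["R"]
    return -s["R"].T@s["t"], v
def onz(s,uv,z):
    c,v=ray(s,uv); return c+v*((z-c[2])/v[:,2])[:,None]
def proj(s,X):
    q=np.atleast_2d(X)@s["R"].T+s["t"]; p=q[:,:2]/q[:,2:]
    p=p*(1+float(s["k1"])*(p**2).sum(1,keepdims=True)); K=s["camera_matrix"]
    return p*[K[0,0],K[1,1]]+[K[0,2],K[1,2]]
def pts(s):
    h,w=s["depth"].shape; u,v=np.meshgrid(np.arange(w),np.arange(h))
    c,r=ray(s,np.c_[u.ravel(),v.ravel()]); return (c+r*s["depth"].reshape(-1,1)).reshape(h,w,3)
E
python3 - <<'E'
from h import *
s=load("top0.npz"); P=pts(s)
a=s["frame"][140:270,180:400]; cv2.imwrite("pics/topz.png",cv2.resize(a,None,fx=3.6,fy=3.6,interpolation=cv2.INTER_CUBIC))
z=P[...,2]
hsv=cv2.cvtColor(s["frame"],cv2.COLOR_BGR2HSV)
for nm,(u0,u1,v0,v1),(zl,zh),(hl,hh) in [("iso",(180,270,150,260),(.062,.088),(.094,.145)),("reg",(305,390,170,255),(.05,.07),(.086,.125))]:
    Q=P[v0:v1,u0:u1].reshape(-1,3)
    for lo,hi in ((zl,zh),(hl,hh)):
        m=(Q[:,2]>lo)&(Q[:,2]<hi); q=Q[m]
        r=cv2.minAreaRect((q[:,:2]*1000).astype(np.float32))
        print(nm,lo,m.sum(),"median z",np.median(q[:,2]),"rect mm",r)
E
```

```text
iso 0.062 2773 median z 0.07651845816463565 rect mm ((521.267822265625, 185.4558868408203), (156.9749755859375, 186.96493530273438), 70.79161834716797)
iso 0.094 459 median z 0.13085464710613004 rect mm ((547.3325805664062, 181.3487548828125), (50.58013916015625, 113.79894256591797), 82.84569549560547)
reg 0.05 1934 median z 0.06126311194951706 rect mm ((515.9783325195312, -178.7644805908203), (150.6979522705078, 152.23455810546875), 75.84358978271484)
reg 0.086 292 median z 0.10763751130611066 rect mm ((523.9498901367188, -200.86355590820312), (42.4005012512207, 91.04846954345703), 19.92137336730957)
```

View pics/topz.png

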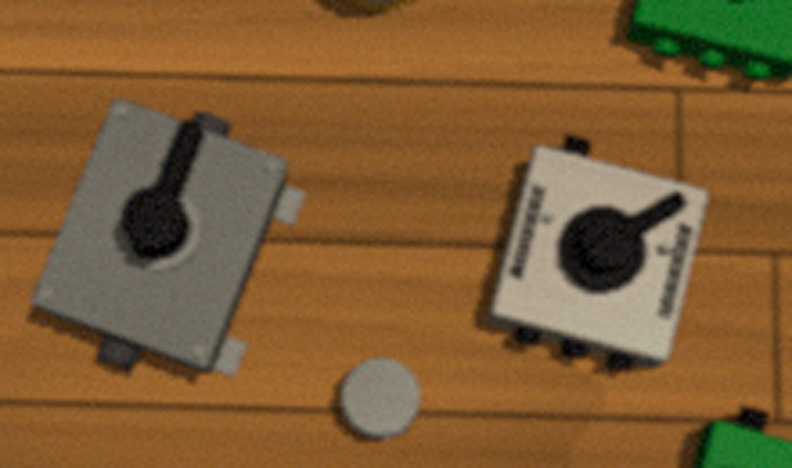

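```bash
python3 - <<'E'
from h import *
for n in ["top0","side0"]:
    s=load(n+".npz"); P=pts(s).reshape(-1,3)
    for nm,c,R,zt,zh,ht in [("iso",(.521,.1855),.14,(.06,.09),(.1,.15),.129),("reg",(.516,-.179),.115,(.05,.07),(.09,.12),.108)]:
        Q=P[np.hypot(P[:,0]-c[0],P[:,1]-c[1])<R]
        q=Q[(Q[:,2]>zt[0])&(Q[:,2]<zt[1])]; r=cv2.minAreaRect((q[:,:2]*1000).astype(np.float32))
        print(n,nm,"top z",np.median(q[:,2]).round(4),r)
        q=Q[(Q[:,2]>zh[0])&(Q[:,2]<zh[1])]; d=q[:,:2]-c; rr=np.hypot(*d.T); t=q[rr>.045]
        tc=t[t[:,2]>ht-.012]
        a=np.degrees(np.arctan2(tc[:,1]-c[1],tc[:,0]-c[0]))
        print("  handle n",len(q),len(tc),"z top",np.percentile(tc[:,2],[50,95]),"angle",np.median(a),"std",a.std(),"rmax",rr.max(), "hub med",np.median(q[(rr<.03)&(q[:,2]>ht-.012)],0))
s=load("top0.npz")
for nm,uv,z in [("lantern",(285,122),.1),("spool",(285,250),.05),("jar",(127,200),.09),("wr",(426,195),.01)]: print(nm,onz(s,uv,z))
E
```

```text
top0 iso top z 0.0765 ((521.267822265625, 185.4558868408203), (156.9749755859375, 186.96493530273438), 70.79161834716797)
  handle n 453 96 z top [0.1291 0.1349] angle -20.308329835222104 std 5.545331002425294 rmax 0.08449730226175611 hub med [0.5203 0.1843 0.1322]
top0 reg top z 0.0613 ((515.9783325195312, -178.7644805908203), (150.6979522705078, 152.23455810546875), 75.84358978271484)
  handle n 284 48 z top [0.1076 0.1139] angle -58.10425254940458 std 4.88233374728738 rmax 0.0713007626640714 hub med [ 0.5163 -0.1791  0.1082]
side0 iso top z 0.0763 ((524.216552734375, 185.3606719970703), (159.0249481201172, 188.48944091796875), 71.28675079345703)
  handle n 652 115 z top [0.1294 0.1319] angle -12.424604719574548 std 5.189124225280842 rmax 0.08906428669294124 hub med [0.5208 0.1931 0.1316]
side0 reg top z 0.0614 ((520.251220703125, -177.31387329101562), (154.4345245361328, 152.88929748535156), 76.7776107788086)
  handle n 197 27 z top [0.1087 0.1119] angle -49.44108712172572 std 4.616147157274026 rmax 0.0719543854698597 hub med [ 0.5183 -0.1711  0.1072]
lantern [[0.7713 0.0098 0.1   ]]
spool [[0.3915 0.0005 0.05  ]]
jar [[0.522  0.4677 0.09  ]]
wr [[ 0.577  -0.4335  0.01  ]]
```

>>> servo_tool(
  rows=[
    {"twist":0.168,"jaw":0.0},
    {"twist":0.168,"jaw":0.0},
    {"twist":0.168,"jaw":0.0},
    {"twist":0.168,"jaw":0.0},
    {"dy":1.2,"dz":-5.4,"jaw":0.0},
    {"dy":1.2,"dz":-5.4,"jaw":0.0},
    {"dy":1.2,"dz":-5.4,"jaw":0.0},
    {"dy":1.2,"dz":-5.4,"jaw":0.0},
  ],
)

```text
$.rows[0]: bad value
```

```bash
cat >> h.py <<'E'
def go(target,yaw,s=None):
    "remaining shift in tool axes (cm) and twist (rad) to reach target with tool z at yaw (deg)"
    from cell import bot
    s=bot.state(); R=s["tool_rot"]; d=R.T@(np.array(target)-s["tool_pos"])*100
    y=np.degrees(np.arctan2(R[1,2],R[0,2])); tw=(y-yaw+180)%360-180
    print("t",round(s["t"],2),"pos",s["tool_pos"],"yaw",y.round(2),"tilt",R[2,0].round(4),"d cm",d.round(2),"twist",np.radians(tw).round(3),"F",s["wrist_force"].round(1),"op",round(s["opening"],4))
def arm(c,r,a,z): return [c[0]+r*np.cos(np.radians(a)),c[1]+r*np.sin(np.radians(a)),z]
ISO=(.522,.185); REG=(.517,-.179)
E
python3 -c "
from h import *
go(arm(ISO,.06,-19.1,.23),-109.1)"
```

```text
t 0.1 pos [ 0.1735 -0.4951  0.2307] yaw -70.7 tilt -1.0 d cm [  0.15  60.08 -48.95] twist 0.67 F [-0.3  0.8 -0. ] op 0.0853
```

>>> servo_tool(
  rows=[
    {"dx":0,"dy":0,"dz":0,"twist":0.168,"jaw":0.1},
    {"dx":0,"dy":0,"dz":0,"twist":0.168,"jaw":0.1},
    {"dx":0,"dy":0,"dz":0,"twist":0.168,"jaw":0.1},
    {"dx":0,"dy":0,"dz":0,"twist":0.168,"jaw":0.1},
  ],
)

```text
t: 0.6
tool_pos: [0.1732, -0.4941, 0.2289]
tool_rot: [[-0.001, 0.937, -0.348], [0.005, -0.348, -0.937], [-1.0, -0.003, -0.005]]
wrist_force: [-0.4, -0.1, 0.0]
opening: 0.047
```

```bash
python3 -c "
from h import *
go(arm(ISO,.06,-19.1,.23),-109.1)"
```

```text
t 0.6 pos [ 0.1732 -0.4941  0.2289] yaw -110.39 tilt -1.0 d cm [  0.21  15.03 -75.94] twist -0.023 F [-0.4 -0.1  0. ] op 0.047
```

>>> servo_tool(
  rows=[
    {"dx":0,"dy":1.1,"dz":-5.4,"twist":0,"jaw":0.1},
    {"dx":0,"dy":1.1,"dz":-5.4,"twist":0,"jaw":0.1},
    {"dx":0,"dy":1.1,"dz":-5.4,"twist":0,"jaw":0.1},
    {"dx":0,"dy":1.1,"dz":-5.4,"twist":0,"jaw":0.1},
    {"dx":0,"dy":1.1,"dz":-5.4,"twist":0,"jaw":0.1},
    {"dx":0,"dy":1.1,"dz":-5.4,"twist":0,"jaw":0.1},
    {"dx":0,"dy":1.1,"dz":-5.4,"twist":0,"jaw":0.1},
    {"dx":0,"dy":1.1,"dz":-5.4,"twist":0,"jaw":0.1},
    {"dx":0,"dy":1.1,"dz":-5.4,"twist":0,"jaw":0.1},
    {"dx":0,"dy":1.1,"dz":-5.4,"twist":0,"jaw":0.1},
  ],
)

```text
t: 1.85
tool_pos: [0.4723, -0.0151, 0.2292]
tool_rot: [[-0.002, 0.934, -0.358], [0.008, -0.358, -0.934], [-1.0, -0.005, -0.007]]
wrist_force: [-0.6, -1.1, -0.5]
opening: 0.0469
```

```bash
python3 -c "
from h import *
go(arm(ISO,.06,-19.1,.23),-109.1)"
```

```text
t 1.85 pos [ 0.4723 -0.0151  0.2292] yaw -110.99 tilt -1.0 d cm [  0.03   3.47 -20.66] twist -0.033 F [-0.6 -1.1 -0.5] op 0.0469
```

>>> servo_tool(
  rows=[
    {"dx":0,"dy":0.9,"dz":-5.2,"twist":-0.033,"jaw":0.1},
    {"dx":0,"dy":0.9,"dz":-5.2,"twist":0,"jaw":0.1},
    {"dx":0,"dy":0.9,"dz":-5.2,"twist":0,"jaw":0.1},
    {"dx":0,"dy":0.9,"dz":-5.0,"twist":0,"jaw":0.1},
    {"dx":0,"dy":0,"dz":0,"twist":0,"jaw":0.1},
  ],
)

```text
t: 2.48
tool_pos: [0.5776, 0.1772, 0.2275]
tool_rot: [[-0.006, 0.947, -0.322], [0.007, -0.322, -0.947], [-1.0, -0.008, -0.005]]
wrist_force: [-0.5, -1.0, -0.1]
opening: 0.0471
```

```bash
python3 -c "
from h import *
from cell import viewer
go(arm(ISO,.06,-19.1,.23),-109.1)
for n in ['wrist','top']:
  s=viewer.snapshot(n); cv2.imwrite(f'pics/{n}1.png',s['frame']); np.savez(f'{n}1.npz',**s)
s=load('wrist1.npz')
print(proj(s,[arm(ISO,0,0,.131),arm(ISO,.06,-19.1,.129),arm(ISO,.085,-19.1,.129)]))
"
```

```text
t 2.48 pos [0.5776 0.1772 0.2275] yaw -108.76 tilt -1.0 d cm [-0.26  0.48  1.08] twist 0.006 F [-0.5 -1.  -0.1] op 0.0471
[[299.4796 264.7979]
 [300.7315 203.1224]
 [301.3243 174.9682]]
```

View pics/wrist1.png

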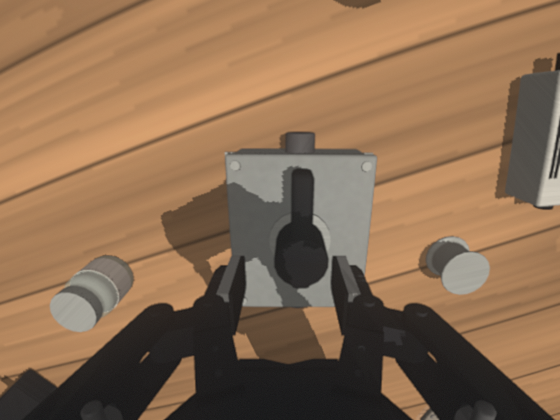

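The wrist view shows the isolator arm from hub (301,250) to tip (302,170). That agrees with the projected (299,265)–(301,175).

>>> servo_tool(
  rows=[
    {"dx":0,"dy":0.5,"dz":1.0,"twist":0,"jaw":0.1},
    {"dx":3,"dy":0,"dz":0.1,"twist":0,"jaw":0.1},
    {"dx":0,"dy":0,"dz":0,"twist":0,"jaw":0.1},
  ],
)

```text
t: 2.95
tool_pos: [0.5771, 0.1575, 0.1981]
tool_rot: [[-0.006, 0.945, -0.328], [0.005, -0.328, -0.945], [-1.0, -0.007, -0.003]]
wrist_force: [-0.7, -0.4, 0.3]
opening: 0.0472
```

```bash
python3 -c "
from h import *
go(arm(ISO,.06,-19.1,.092),-109.1)
"
```

```text
t 2.95 pos [0.5771 0.1575 0.1981] yaw -109.14 tilt -1.0 d cm [10.62 -0.03 -0.77] twist -0.001 F [-0.7 -0.4  0.3] op 0.0472
```

>>> servo_tool(
  rows=[
    {"dx":3.5,"dy":0,"dz":-0.7,"twist":0,"jaw":0.1},
    {"dx":0,"dy":0,"dz":0,"twist":0,"jaw":0.1},
    {"dx":0,"dy":0,"dz":0,"twist":0,"jaw":0.1},
  ],
)

```text
t: 3.32
tool_pos: [0.5816, 0.1614, 0.1682]
tool_rot: [[0.001, 0.944, -0.331], [0.006, -0.331, -0.944], [-1.0, -0.001, -0.006]]
wrist_force: [0.3, -0.7, 0.3]
opening: 0.0467
```

```bash
python3 -c "
from h import *
go(arm(ISO,.06,-19.1,.092),-109.1)
"
```

```text
t 3.33 pos [0.5816 0.1614 0.1682] yaw -109.34 tilt -1.0 d cm [ 7.62 -0.41 -0.23] twist -0.004 F [ 0.3 -0.7  0.3] op 0.0467
```

>>> servo_tool(
  rows=[
    {"dx":2.5,"dy":-0.3,"dz":-0.2,"twist":0,"jaw":0.1},
    {"dx":2.5,"dy":0,"dz":0,"twist":0,"jaw":0.1},
    {"dx":2,"dy":0,"dz":0,"twist":0,"jaw":0.1},
    {"dx":0,"dy":0,"dz":0,"twist":0,"jaw":0.1},
  ],
)

```text
t: 3.82
tool_pos: [0.5842, 0.1638, 0.1055]
tool_rot: [[0.015, 0.943, -0.332], [0.007, -0.332, -0.943], [-1.0, 0.011, -0.012]]
wrist_force: [-0.3, -1.1, 0.2]
opening: 0.0471
```

```bash
python3 -c "
from h import *
from cell import viewer
go(arm(ISO,.06,-19.1,.092),-109.1)
s=viewer.snapshot('wrist'); cv2.imwrite('pics/w2.png',s['frame'])
"
```

```text
t 3.83 pos [0.5842 0.1638 0.1055] yaw -109.4 tilt -0.9999 d cm [ 1.34 -0.59  0.05] twist -0.005 F [-0.3 -1.1  0.2] op 0.0471
```

View pics/w2.png

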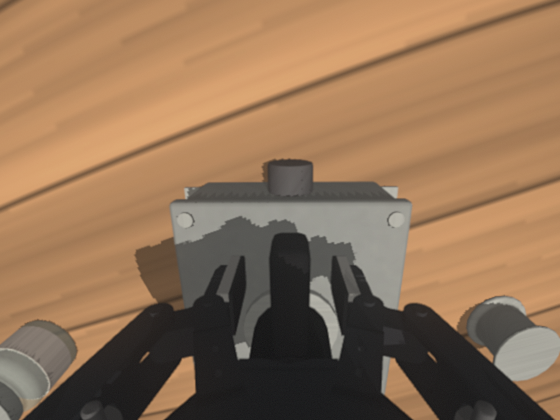

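>>> servo_tool(
  rows=[
    {"dx":1.2,"dy":-0.4,"dz":0,"twist":0,"jaw":-0.3},
    {"dx":0,"dy":0,"dz":0,"twist":0,"jaw":-0.3},
    {"dx":0,"dy":0,"dz":0,"twist":0,"jaw":-0.3},
    {"dx":0,"dy":-0.03,"dz":-0.63,"twist":-0.105,"jaw":-0.3},
    {"dx":0,"dy":-0.03,"dz":-0.63,"twist":-0.105,"jaw":-0.3},
    {"dx":0,"dy":-0.03,"dz":-0.63,"twist":-0.105,"jaw":-0.3},
  ],
)

```text
t: 4.62
tool_pos: [0.5843, 0.1797, 0.0971]
tool_rot: [[0.016, 1.0, -0.015], [0.001, -0.015, -1.0], [-1.0, 0.016, -0.001]]
wrist_force: [-0.6, -6.6, -0.6]
opening: 0.0297
```

```bash
cat >> h.py <<'E'
def pol(c):
    from cell import bot
    s=bot.state(); d=s["tool_pos"][:2]-np.array(c); R=s["tool_rot"]
    y=np.degrees(np.arctan2(R[1,1],R[0,1]))
    print("t",round(s["t"],2),"r mm",(np.hypot(*d)*1e3).round(1),"ang",np.degrees(np.arctan2(d[1],d[0])).round(1),"tooly ang",y.round(1),"z",s["tool_pos"][2].round(4),"x-axis",R[:,0],"F",s["wrist_force"].round(1),"M",s["ft_torque"].round(2),"op",round(s["opening"],4))
E
python3 -c "
from h import *
pol(ISO)"
```

```text
t 4.62 r mm 62.5 ang -4.8 tooly ang -0.9 z 0.0971 x-axis [ 0.0158  0.0006 -0.9999] F [-0.6 -6.6 -0.6] M [-1.02  0.15 -0.07] op 0.0297
```

>>> servo_tool(
  rows=[
    {"dx":0,"dy":-0.05,"dz":-0.8,"twist":-0.105,"jaw":-0.3},
    {"dx":0,"dy":-0.05,"dz":-0.8,"twist":-0.105,"jaw":-0.3},
    {"dx":0,"dy":-0.05,"dz":-0.8,"twist":-0.105,"jaw":-0.3},
    {"dx":0,"dy":-0.05,"dz":-0.8,"twist":-0.105,"jaw":-0.3},
    {"dx":0,"dy":-0.05,"dz":-0.8,"twist":-0.105,"jaw":-0.3},
  ],
)

```text
t: 5.25
tool_pos: [0.5771, 0.213, 0.0969]
tool_rot: [[0.02, 0.865, 0.502], [-0.007, 0.502, -0.865], [-1.0, 0.014, 0.016]]
wrist_force: [1.9, -1.4, -1.0]
opening: 0.0296
```

```bash
python3 -c "
from h import *
pol(ISO)"
```

```text
t 5.25 r mm 61.8 ang 26.9 tooly ang 30.1 z 0.0969 x-axis [ 0.0204 -0.0073 -0.9998] F [ 1.9 -1.4 -1. ] M [-0.19 -0.13 -0.02] op 0.0296
```

Target angle is 70.9°, so I need about 44° more.

>>> servo_tool(
  rows=[
    {"dx":0,"dy":-0.05,"dz":-0.8,"twist":-0.105,"jaw":-0.3},
    {"dx":0,"dy":-0.05,"dz":-0.8,"twist":-0.105,"jaw":-0.3},
    {"dx":0,"dy":-0.05,"dz":-0.8,"twist":-0.105,"jaw":-0.3},
    {"dx":0,"dy":-0.05,"dz":-0.8,"twist":-0.105,"jaw":-0.3},
    {"dx":0,"dy":-0.05,"dz":-0.8,"twist":-0.105,"jaw":-0.3},
    {"dx":0,"dy":-0.05,"dz":-0.7,"twist":-0.08,"jaw":-0.3},
    {"dx":0,"dy":0,"dz":0,"twist":0,"jaw":-0.3},
  ],
)

```text
t: 6.12
tool_pos: [0.5399, 0.244, 0.0976]
tool_rot: [[0.018, 0.405, 0.914], [-0.009, 0.914, -0.405], [-1.0, -0.001, 0.02]]
wrist_force: [1.4, -1.7, -1.3]
opening: 0.03
```

```bash
python3 -c "
from h import *
pol(ISO)"
```

```text
t 6.12 r mm 61.6 ang 73.1 tooly ang 66.1 z 0.0976 x-axis [ 0.0182 -0.009  -0.9998] F [ 1.4 -1.7 -1.3] M [-0.13 -0.34  0.03] op 0.03
```

>>> servo_tool(
  rows=[
    {"dx":0,"dy":0,"dz":0.2,"twist":0,"jaw":0.1},
    {"dx":0,"dy":0,"dz":0,"twist":0,"jaw":0.1},
    {"dx":-3,"dy":0,"dz":0,"twist":0,"jaw":0.1},
    {"dx":-4,"dy":0,"dz":0,"twist":0,"jaw":0.1},
    {"dx":-4,"dy":0,"dz":0,"twist":0,"jaw":0.1},
    {"dx":-2,"dy":0,"dz":0,"twist":0,"jaw":0.1},
    {"dx":0,"dy":0,"dz":0,"twist":0,"jaw":0.1},
  ],
)

```text
t: 7.0
tool_pos: [0.539, 0.2446, 0.2314]
tool_rot: [[0.016, 0.407, 0.913], [-0.008, 0.913, -0.407], [-1.0, -0.001, 0.018]]
wrist_force: [0.2, -0.4, 0.1]
opening: 0.0471
```

```bash
python3 -c "
from h import *
from cell import viewer
pol(ISO)
go(arm(REG,.054,-57.5,.23),-147.5)
s=viewer.snapshot('wrist'); cv2.imwrite('pics/w3.png',s['frame'])
a=proj(s,[arm(ISO,0,0,.131),arm(ISO,.085,70.9,.129)]); print(a)
"
```

```text
t 7.0 r mm 62.0 ang 74.1 tooly ang 66.0 z 0.2314 x-axis [ 0.0156 -0.0081 -0.9998] F [ 0.2 -0.4  0.1] M [ 0.03 -0.02 -0.02] op 0.0471
t 7.0 pos [0.539  0.2446 0.2314] yaw -24.03 tilt -0.9998 d cm [  0.53 -42.56  19.74] twist 2.155 F [ 0.2 -0.4  0.1] op 0.0471
[[295.4362 268.8966]
 [287.7238 181.8759]]
```

View pics/w3.png

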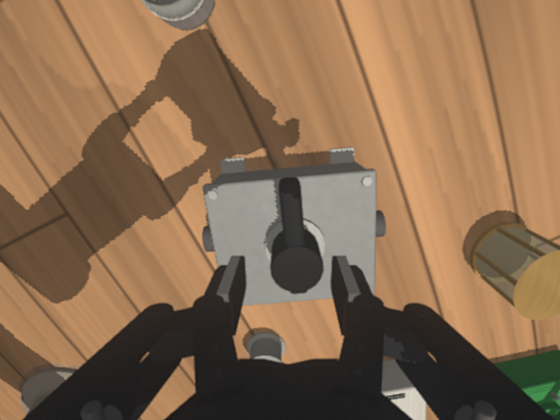

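The wrist view shows the handle from hub (296,265) to tip (289,180), across the box, as predicted for off. Next, the regulator.

>>> servo_tool(
  rows=[
    {"dx":0,"dy":0,"dz":0,"twist":-0.16,"jaw":0.1},
    {"dx":0,"dy":0,"dz":0,"twist":-0.16,"jaw":0.1},
    {"dx":0,"dy":0,"dz":0,"twist":-0.16,"jaw":0.1},
    {"dx":0,"dy":0,"dz":0,"twist":-0.16,"jaw":0.1},
    {"dx":0,"dy":0,"dz":0,"twist":-0.16,"jaw":0.1},
    {"dx":0,"dy":0,"dz":0,"twist":-0.16,"jaw":0.1},
    {"dx":0,"dy":0,"dz":0,"twist":0,"jaw":0.1},
  ],
)

```text
t: 7.92
tool_pos: [0.534, 0.243, 0.2178]
tool_rot: [[-0.006, -0.539, 0.842], [-0.014, 0.842, 0.539], [-1.0, -0.009, -0.013]]
wrist_force: [-0.4, -0.5, 0.1]
opening: 0.0469
```

```bash
python3 -c "
from h import *
go(arm(REG,.054,-57.7,.23),32.3)
"
```

```text
t 7.92 pos [0.534  0.243  0.2178] yaw 32.6 tilt -0.9999 d cm [ -0.57 -40.04 -24.21] twist 0.005 F [-0.4 -0.5  0.1] op 0.0469
```

>>> servo_tool(
  rows=[
    {"dx":-0.3,"dy":-4.4,"dz":-2.7,"twist":0,"jaw":0.1},
    {"dx":-0.3,"dy":-4.4,"dz":-2.7,"twist":0,"jaw":0.1},
    {"dx":0,"dy":-4.4,"dz":-2.7,"twist":0,"jaw":0.1},
    {"dx":0,"dy":-4.4,"dz":-2.7,"twist":0,"jaw":0.1},
    {"dx":0,"dy":-4.4,"dz":-2.7,"twist":0,"jaw":0.1},
    {"dx":0,"dy":-4.4,"dz":-2.7,"twist":0,"jaw":0.1},
    {"dx":0,"dy":-4.4,"dz":-2.7,"twist":0,"jaw":0.1},
    {"dx":0,"dy":-4.4,"dz":-2.7,"twist":0,"jaw":0.1},
    {"dx":0,"dy":-2.5,"dz":-1.5,"twist":0,"jaw":0.1},
    {"dx":0,"dy":0,"dz":0,"twist":0,"jaw":0.1},
    {"dx":0,"dy":0,"dz":0,"twist":0,"jaw":0.1},
  ],
)

```text
t: 9.3
tool_pos: [0.5327, -0.2109, 0.2194]
tool_rot: [[-0.021, -0.505, 0.863], [-0.01, 0.863, 0.505], [-1.0, 0.002, -0.023]]
wrist_force: [0.5, 0.7, 0.1]
opening: 0.047
```

```bash
python3 -c "
from h import *
go(arm(REG,.054,-57.7,.23),32.3)
"
```

```text
t 9.3 pos [ 0.5327 -0.2109  0.2194] yaw 30.33 tilt -0.9997 d cm [-1.08 -1.84  0.42] twist -0.034 F [0.5 0.7 0.1] op 0.047
```

>>> servo_tool(
  rows=[
    {"dx":0,"dy":-1.7,"dz":0.4,"twist":-0.034,"jaw":0.1},
    {"dx":0,"dy":0,"dz":0,"twist":0,"jaw":0.1},
    {"dx":0,"dy":0,"dz":0,"twist":0,"jaw":0.1},
  ],
)

```text
t: 9.68
tool_pos: [0.5448, -0.2195, 0.2187]
tool_rot: [[-0.022, -0.535, 0.845], [-0.008, 0.845, 0.535], [-1.0, 0.005, -0.023]]
wrist_force: [-0.7, 0.8, -0.0]
opening: 0.0468
```

```bash
python3 -c "
from h import *
from cell import viewer
go(arm(REG,.054,-57.7,.084),32.3)
s=viewer.snapshot('wrist'); cv2.imwrite('pics/w4.png',s['frame']); np.savez('w4.npz',**s)
print(proj(s,[arm(REG,0,0,.106)]+[arm(REG,.072,a,.108) for a in (-36,-57.7,-79.5)]))
s=viewer.snapshot('top'); cv2.imwrite('pics/t4.png',s['frame'])
"
```

```text
t 9.68 pos [ 0.5448 -0.2195  0.2187] yaw 32.35 tilt -0.9997 d cm [13.47 -0.56  0.13] twist 0.001 F [-0.7  0.8 -0. ] op 0.0468
[[289.2868 151.3698]
 [317.5058 223.8286]
 [289.0854 228.6134]
 [260.6738 223.2736]]
```

View pics/w4.png

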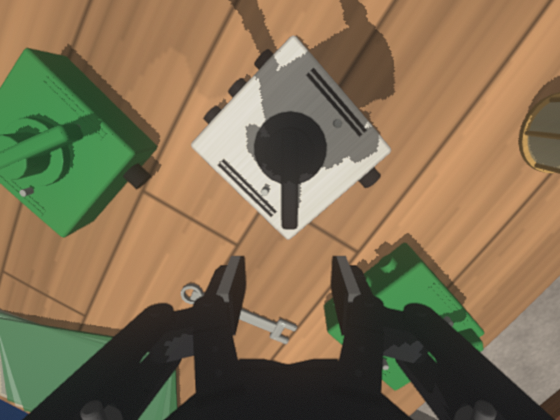

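The wrist view shows the pointer tip at (289,228), exactly where click 5 projects. The pins are at (265,190) and (338,123). Descending.

>>> servo_tool(
  rows=[
    {"dx":3,"dy":-0.6,"dz":0.1,"twist":0,"jaw":0.1},
    {"dx":3,"dy":0,"dz":0.05,"twist":0,"jaw":0.1},
    {"dx":3,"dy":0,"dz":0.05,"twist":0,"jaw":0.1},
    {"dx":0,"dy":0,"dz":0,"twist":0,"jaw":0.1},
    {"dx":0,"dy":0,"dz":0,"twist":0,"jaw":0.1},
  ],
)

```text
t: 10.4
tool_pos: [0.5484, -0.223, 0.1296]
tool_rot: [[-0.018, -0.535, 0.845], [-0.01, 0.845, 0.535], [-1.0, 0.001, -0.021]]
wrist_force: [0.6, 0.1, 0.9]
opening: 0.0471
```

```bash
python3 -c "
from h import *
go(arm(REG,.054,-57.7,.085),32.3)
"
```

```text
t 10.4 pos [ 0.5484 -0.223   0.1296] yaw 32.36 tilt -0.9998 d cm [ 4.46 -0.01 -0.21] twist 0.001 F [0.6 0.1 0.9] op 0.0471
```

>>> servo_tool(
  rows=[
    {"dx":1.5,"dy":0,"dz":-0.15,"twist":0,"jaw":0.1},
    {"dx":1.5,"dy":0,"dz":0,"twist":0,"jaw":0.1},
    {"dx":1.3,"dy":0,"dz":0,"twist":0,"jaw":0.1},
    {"dx":0,"dy":0,"dz":0,"twist":0,"jaw":0.1},
    {"dx":0,"dy":0,"dz":0,"twist":0,"jaw":0.1},
  ],
)

```text
t: 11.02
tool_pos: [0.5472, -0.2248, 0.0858]
tool_rot: [[-0.015, -0.535, 0.845], [-0.012, 0.845, 0.535], [-1.0, -0.002, -0.019]]
wrist_force: [0.1, 0.0, 0.3]
opening: 0.0468
```

```bash
python3 -c "
from h import *
go(arm(REG,.054,-57.7,.085),32.3)
from cell import viewer
s=viewer.snapshot('wrist'); cv2.imwrite('pics/w5.png',s['frame']); 
"
```

```text
t 11.03 pos [ 0.5472 -0.2248  0.0858] yaw 32.34 tilt -0.9998 d cm [ 0.08  0.08 -0.1 ] twist 0.001 F [0.1 0.  0.3] op 0.0468
```

View pics/w5.png

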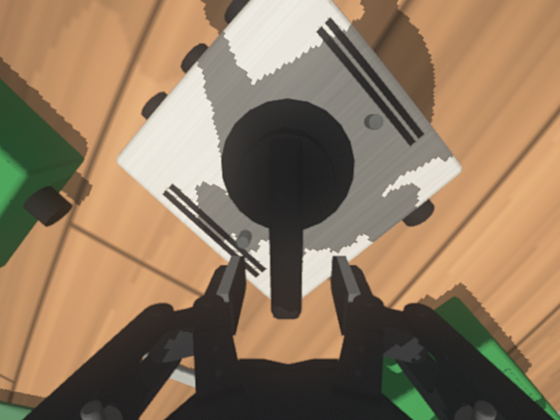

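>>> servo_tool(
  rows=[
    {"dx":0,"dy":0,"dz":0,"twist":0,"jaw":-0.5},
    {"dx":0,"dy":0,"dz":0,"twist":0,"jaw":-0.5},
    {"dx":0,"dy":0.03,"dz":0.68,"twist":-0.105,"jaw":-0.5},
    {"dx":0,"dy":0.03,"dz":0.68,"twist":-0.105,"jaw":-0.5},
    {"dx":0,"dy":0.03,"dz":0.68,"twist":-0.105,"jaw":-0.5},
    {"dx":0,"dy":0.03,"dz":0.68,"twist":-0.105,"jaw":-0.5},
    {"dx":0,"dy":0.03,"dz":0.68,"twist":-0.105,"jaw":-0.5},
  ],
)

```text
t: 11.95
tool_pos: [0.5676, -0.202, 0.0866]
tool_rot: [[-0.02, -0.893, 0.449], [-0.015, 0.449, 0.893], [-1.0, 0.011, -0.023]]
wrist_force: [-3.0, -1.8, 1.2]
opening: 0.0214
```

```bash
python3 -c "
from h import *
pol(REG)
"
```

```text
t 11.95 r mm 55.6 ang -24.4 tooly ang 153.3 z 0.0866 x-axis [-0.0201 -0.0152 -0.9997] F [-3.  -1.8  1.2] M [-0.17  0.38 -0.05] op 0.0214
```

Target is 7.6°, so about 32° more, in smaller steps near the end.

>>> servo_tool(
  rows=[
    {"dx":0,"dy":0.05,"dz":0.65,"twist":-0.105,"jaw":-0.5},
    {"dx":0,"dy":0.05,"dz":0.65,"twist":-0.105,"jaw":-0.5},
    {"dx":0,"dy":0.05,"dz":0.65,"twist":-0.105,"jaw":-0.5},
    {"dx":0,"dy":0.05,"dz":0.3,"twist":-0.08,"jaw":-0.5},
    {"dx":0,"dy":0,"dz":0,"twist":0,"jaw":-0.5},
    {"dx":0,"dy":0,"dz":0,"twist":0,"jaw":-0.5},
  ],
)

```text
t: 12.7
tool_pos: [0.572, -0.1821, 0.0871]
tool_rot: [[-0.022, -0.998, 0.058], [-0.019, 0.059, 0.998], [-1.0, 0.02, -0.021]]
wrist_force: [-0.5, -0.3, -1.0]
opening: 0.0214
```

```bash
python3 -c "
from h import *
pol(REG)
go(arm(REG,.054,7.6,.085),97.6)
"
```

```text
t 12.7 r mm 55.1 ang -3.2 tooly ang 176.6 z 0.0871 x-axis [-0.0217 -0.0194 -0.9996] F [-0.5 -0.3 -1. ] M [-0.12 -0.03 -0.  ] op 0.0214
t 12.7 pos [ 0.572  -0.1821  0.0871] yaw 86.65 tilt -0.9996 d cm [0.19 0.21 1.02] twist -0.191 F [-0.5 -0.3 -1. ] op 0.0214
```

>>> servo_tool(
  rows=[
    {"dx":0,"dy":0.05,"dz":0.5,"twist":-0.095,"jaw":-0.5},
    {"dx":0,"dy":0.05,"dz":0.5,"twist":-0.095,"jaw":-0.5},
    {"dx":0,"dy":0,"dz":0,"twist":0,"jaw":-0.5},
    {"dx":0,"dy":0,"dz":0,"twist":0,"jaw":-0.5},
  ],
)

```text
t: 13.2
tool_pos: [0.5716, -0.1723, 0.0874]
tool_rot: [[-0.02, -0.991, -0.129], [-0.019, -0.129, 0.991], [-1.0, 0.023, -0.017]]
wrist_force: [-1.2, -0.4, 0.8]
opening: 0.0212
```

```bash
python3 -c "
from h import *
pol(REG)
go(arm(REG,.054,7.6,.085),97.6)
"
```

```text
t 13.2 r mm 55.0 ang 6.9 tooly ang -172.6 z 0.0874 x-axis [-0.0204 -0.0195 -0.9996] F [-1.2 -0.4  0.8] M [0.03 0.04 0.03] op 0.0212
t 13.2 pos [ 0.5716 -0.1723  0.0874] yaw 97.41 tilt -0.9996 d cm [0.24 0.1  0.07] twist -0.003 F [-1.2 -0.4  0.8] op 0.0212
```

Centred on click 2. Opening, lifting and looking.

>>> servo_tool(
  rows=[
    {"dx":0,"dy":0,"dz":0,"twist":0,"jaw":0.1},
    {"dx":0,"dy":0,"dz":0,"twist":0,"jaw":0.1},
    {"dx":-3,"dy":0,"dz":0,"twist":0,"jaw":0.1},
    {"dx":-4,"dy":0,"dz":0,"twist":0,"jaw":0.1},
    {"dx":-4,"dy":0,"dz":0,"twist":0,"jaw":0.1},
    {"dx":-3,"dy":0,"dz":0,"twist":0,"jaw":0.1},
    {"dx":0,"dy":0,"dz":0,"twist":0,"jaw":0.1},
  ],
)

```text
t: 14.08
tool_pos: [0.5743, -0.1702, 0.2307]
tool_rot: [[-0.022, -0.992, -0.123], [-0.019, -0.123, 0.992], [-1.0, 0.024, -0.016]]
wrist_force: [-0.1, -0.7, 0.2]
opening: 0.0469
```

```bash
python3 -c "
from h import *
from cell import viewer
s=viewer.snapshot('wrist'); cv2.imwrite('pics/w6.png',s['frame'])
print(proj(s,[arm(REG,0,0,.106)]+[arm(REG,.072,a,.108) for a in (-14.2,7.6,29.4)]))
go(arm(ISO,.06,70.9,.23),-19.1)
"
```

```text
[[288.5387 142.6424]
 [261.5921 213.1681]
 [289.1441 218.0831]
 [316.7039 212.9736]]
t 14.12 pos [ 0.5735 -0.17    0.229 ] yaw 97.08 tilt -0.9995 d cm [-0.74 -1.89 41.24] twist 2.028 F [-0.1  0.  -0.5] op 0.0468
```

View pics/w6.png

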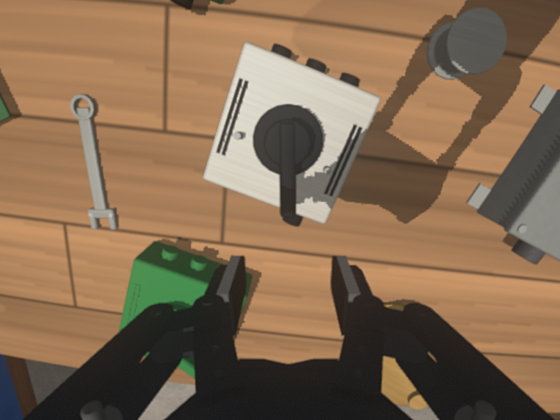

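The pointer tip is at (290,219), against (289,218) predicted for click 2. Now back to the isolator.

>>> servo_tool(
  rows=[
    {"dx":0,"dy":0,"dz":0,"twist":-0.159,"jaw":0.1},
    {"dx":0,"dy":0,"dz":0,"twist":-0.159,"jaw":0.1},
    {"dx":0,"dy":0,"dz":0,"twist":-0.159,"jaw":0.1},
    {"dx":0,"dy":0,"dz":0,"twist":-0.159,"jaw":0.1},
    {"dx":0,"dy":0,"dz":0,"twist":-0.159,"jaw":0.1},
    {"dx":0,"dy":0,"dz":0,"twist":-0.159,"jaw":0.1},
    {"dx":0,"dy":0,"dz":0,"twist":-0.159,"jaw":0.1},
    {"dx":0,"dy":0,"dz":0,"twist":0,"jaw":0.1},
  ],
)

```text
t: 15.12
tool_pos: [0.5762, -0.139, 0.2105]
tool_rot: [[-0.058, -0.347, -0.936], [-0.044, -0.936, 0.35], [-0.997, 0.062, 0.039]]
wrist_force: [-0.4, -0.5, -0.8]
opening: 0.0467
```

```bash
python3 -c "
from h import *
go(arm(ISO,.06,70.9,.23),160.9)
"
```

```text
t 15.12 pos [ 0.5762 -0.139   0.2105] yaw 159.52 tilt -0.9973 d cm [ -3.43 -34.31  16.62] twist -0.024 F [-0.4 -0.5 -0.8] op 0.0467
```

>>> servo_tool(
  rows=[
    {"dx":-1,"dy":-4.2,"dz":2.0,"twist":0,"jaw":0.1},
    {"dx":-1,"dy":-4.2,"dz":2.0,"twist":0,"jaw":0.1},
    {"dx":-0.5,"dy":-4.2,"dz":2.0,"twist":0,"jaw":0.1},
    {"dx":-0.5,"dy":-4.2,"dz":2.0,"twist":0,"jaw":0.1},
    {"dx":-0.4,"dy":-4.2,"dz":2.0,"twist":0,"jaw":0.1},
    {"dx":-0.2,"dy":-4.2,"dz":2.0,"twist":0,"jaw":0.1},
    {"dx":0,"dy":-3,"dz":1.5,"twist":0,"jaw":0.1},
    {"dx":0,"dy":-1.5,"dz":0.8,"twist":0,"jaw":0.1},
    {"dx":0,"dy":0,"dz":0,"twist":0,"jaw":0.1},
    {"dx":0,"dy":0,"dz":0,"twist":0,"jaw":0.1},
  ],
)

```text
t: 16.38
tool_pos: [0.5448, 0.1933, 0.2222]
tool_rot: [[-0.078, -0.358, -0.931], [-0.045, -0.931, 0.362], [-0.996, 0.07, 0.056]]
wrist_force: [-0.5, -1.3, -0.4]
opening: 0.0472
```

```bash
python3 -c "
from h import *
pol(ISO)
go(arm(ISO,.06,70.9,.2),160.9)
"
```

```text
t 16.38 r mm 24.3 ang 19.9 tooly ang -111.0 z 0.2222 x-axis [-0.0779 -0.0452 -0.9959] F [-0.5 -1.3 -0.4] M [ 0.02 -0.04 -0.  ] op 0.0472
t 16.38 pos [0.5448 0.1933 0.2222] yaw 158.75 tilt -0.9959 d cm [ 2.02 -4.55  1.92] twist -0.038 F [-0.5 -1.3 -0.4] op 0.0472
```

>>> servo_tool(
  rows=[
    {"dx":0,"dy":-2.5,"dz":1.2,"twist":-0.038,"jaw":0.1},
    {"dx":0,"dy":-2,"dz":0.7,"twist":0,"jaw":0.1},
    {"dx":0,"dy":0,"dz":0,"twist":0,"jaw":0.1},
    {"dx":0,"dy":0,"dz":0,"twist":0,"jaw":0.1},
  ],
)

```text
t: 16.88
tool_pos: [0.5441, 0.2385, 0.2201]
tool_rot: [[-0.078, -0.328, -0.941], [-0.047, -0.942, 0.332], [-0.996, 0.07, 0.058]]
wrist_force: [-0.0, -0.4, -1.5]
opening: 0.0471
```

```bash
python3 -c "
from h import *
pol(ISO)
go(arm(ISO,.06,70.9,.17),160.9)
"
```

```text
t 16.88 r mm 57.9 ang 67.6 tooly ang -109.2 z 0.2201 x-axis [-0.078  -0.0466 -0.9959] F [-0.  -0.4 -1.5] M [ 0.06 -0.02  0.02] op 0.0471
t 16.88 pos [0.5441 0.2385 0.2201] yaw 160.56 tilt -0.9959 d cm [ 4.99 -0.57  0.04] twist -0.006 F [-0.  -0.4 -1.5] op 0.0471
```

>>> servo_tool(
  rows=[
    {"dx":2.5,"dy":-0.3,"dz":0,"twist":-0.006,"jaw":0.1},
    {"dx":2.5,"dy":-0.2,"dz":0,"twist":0,"jaw":0.1},
    {"dx":0,"dy":0,"dz":0,"twist":0,"jaw":0.1},
    {"dx":0,"dy":0,"dz":0,"twist":0,"jaw":0.1},
  ],
)

```text
t: 17.38
tool_pos: [0.5433, 0.2381, 0.1707]
tool_rot: [[-0.075, -0.326, -0.942], [-0.047, -0.943, 0.33], [-0.996, 0.069, 0.056]]
wrist_force: [-0.1, -0.4, -0.3]
opening: 0.0467
```

```bash
python3 -c "
from h import *
from cell import viewer
pol(ISO)
go(arm(ISO,.06,70.9,.095),160.9)
s=viewer.snapshot('wrist'); cv2.imwrite('pics/w7.png',s['frame'])
"
```

```text
t 17.38 r mm 57.2 ang 68.1 tooly ang -109.1 z 0.1707 x-axis [-0.075  -0.0467 -0.9961] F [-0.1 -0.4 -0.3] M [-0.02 -0.05 -0.02] op 0.0467
t 17.38 pos [0.5433 0.2381 0.1707] yaw 160.71 tilt -0.9961 d cm [ 7.54 -0.81 -0.14] twist -0.003 F [-0.1 -0.4 -0.3] op 0.0467
```

View pics/w7.png

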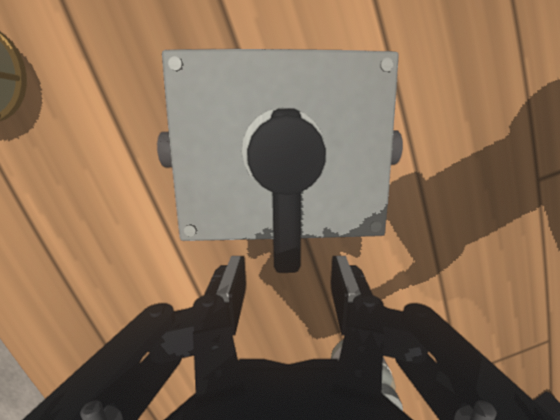

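The arm, at column 287, sits centred between the jaws at 240–336. Descending.

>>> servo_tool(
  rows=[
    {"dx":2.5,"dy":-0.4,"dz":0,"twist":0,"jaw":0.1},
    {"dx":2.5,"dy":-0.3,"dz":0,"twist":0,"jaw":0.1},
    {"dx":2.4,"dy":-0.1,"dz":-0.1,"twist":0,"jaw":0.1},
    {"dx":0,"dy":0,"dz":0,"twist":0,"jaw":0.1},
    {"dx":0,"dy":0,"dz":0,"twist":0,"jaw":-0.3},
    {"dx":0,"dy":0,"dz":0,"twist":0,"jaw":-0.3},
  ],
)

```text
t: 18.18
tool_pos: [0.5462, 0.2425, 0.1027]
tool_rot: [[-0.062, -0.328, -0.943], [-0.043, -0.943, 0.331], [-0.997, 0.061, 0.044]]
wrist_force: [-0.1, 1.1, 0.2]
opening: 0.03
```

```bash
python3 -c "
from h import *
pol(ISO)
go(arm(ISO,.06,70.9,.095),160.9)
"
```

```text
t 18.18 r mm 62.4 ang 67.2 tooly ang -109.2 z 0.1027 x-axis [-0.0619 -0.0428 -0.9972] F [-0.1  1.1  0.2] M [ 0.01 -0.01 -0.  ] op 0.03
t 18.18 pos [0.5462 0.2425 0.1027] yaw 160.67 tilt -0.9972 d cm [0.8  0.18 0.37] twist -0.004 F [-0.1  1.1  0.2] op 0.03
```

>>> servo_tool(
  rows=[
    {"dx":0.6,"dy":0.1,"dz":0,"twist":0,"jaw":-0.3},
    {"dx":0,"dy":0.03,"dz":-0.75,"twist":0.105,"jaw":-0.3},
    {"dx":0,"dy":0.03,"dz":-0.75,"twist":0.105,"jaw":-0.3},
    {"dx":0,"dy":0.05,"dz":-0.75,"twist":0.105,"jaw":-0.3},
    {"dx":0,"dy":0.05,"dz":-0.75,"twist":0.105,"jaw":-0.3},
    {"dx":0,"dy":0.05,"dz":-0.75,"twist":0.105,"jaw":-0.3},
  ],
)

```text
t: 18.92
tool_pos: [0.5692, 0.2232, 0.0974]
tool_rot: [[-0.075, -0.764, -0.641], [-0.039, -0.64, 0.768], [-0.996, 0.082, 0.018]]
wrist_force: [-3.7, 3.3, 1.7]
opening: 0.03
```

```bash
python3 -c "
from h import *
pol(ISO)
"
```

```text
t 18.93 r mm 60.7 ang 39.0 tooly ang -140.1 z 0.0974 x-axis [-0.0745 -0.039  -0.9965] F [-3.7  3.3  1.7] M [0.47 0.43 0.04] op 0.03
```

>>> servo_tool(
  rows=[
    {"dx":0,"dy":0.05,"dz":-0.75,"twist":0.105,"jaw":-0.3},
    {"dx":0,"dy":0.05,"dz":-0.75,"twist":0.105,"jaw":-0.3},
    {"dx":0,"dy":0.05,"dz":-0.75,"twist":0.105,"jaw":-0.3},
    {"dx":0,"dy":0.05,"dz":-0.75,"twist":0.105,"jaw":-0.3},
    {"dx":0,"dy":0.05,"dz":-0.75,"twist":0.105,"jaw":-0.3},
  ],
)

```text
t: 19.55
tool_pos: [0.5837, 0.1907, 0.0981]
tool_rot: [[-0.074, -0.985, -0.155], [-0.035, -0.153, 0.988], [-0.997, 0.079, -0.023]]
wrist_force: [-0.5, -0.0, -0.8]
opening: 0.0299
```

```bash
python3 -c "
from h import *
pol(ISO)
"
```

```text
t 19.55 r mm 62.0 ang 5.3 tooly ang -171.2 z 0.0981 x-axis [-0.0742 -0.0352 -0.9966] F [-0.5 -0.  -0.8] M [ 0.02 -0.05  0.02] op 0.0299
```

>>> servo_tool(
  rows=[
    {"dx":0,"dy":0.05,"dz":-0.75,"twist":0.105,"jaw":-0.3},
    {"dx":0,"dy":0.05,"dz":-0.75,"twist":0.105,"jaw":-0.3},
    {"dx":0,"dy":0.05,"dz":-0.75,"twist":0.105,"jaw":-0.3},
    {"dx":0,"dy":0.03,"dz":-0.5,"twist":0.105,"jaw":-0.3},
    {"dx":0,"dy":0,"dz":0,"twist":0,"jaw":-0.3},
  ],
)

```text
t: 20.18
tool_pos: [0.5795, 0.1594, 0.0982]
tool_rot: [[-0.081, -0.958, 0.274], [-0.039, 0.278, 0.96], [-0.996, 0.067, -0.06]]
wrist_force: [-0.3, 0.6, -0.4]
opening: 0.0297
```

```bash
python3 -c "
from h import *
pol(ISO)
"
```

```text
t 20.18 r mm 62.9 ang -24.0 tooly ang 163.8 z 0.0982 x-axis [-0.0808 -0.0391 -0.996 ] F [-0.3  0.6 -0.4] M [-0.   -0.09  0.03] op 0.0297
```

>>> servo_tool(
  rows=[
    {"dx":0,"dy":0,"dz":0.3,"twist":0,"jaw":0.1},
    {"dx":0,"dy":0,"dz":0,"twist":0,"jaw":0.1},
    {"dx":-3,"dy":0,"dz":0,"twist":0,"jaw":0.1},
    {"dx":-4,"dy":0,"dz":0,"twist":0,"jaw":0.1},
    {"dx":-4,"dy":0,"dz":0,"twist":0,"jaw":0.1},
    {"dx":-3,"dy":-1,"dz":0,"twist":0,"jaw":0.1},
    {"dx":0,"dy":0,"dz":0,"twist":0,"jaw":0.1},
  ],
)

```text
t: 21.05
tool_pos: [0.6015, 0.1671, 0.2402]
tool_rot: [[-0.082, -0.961, 0.264], [-0.04, 0.268, 0.963], [-0.996, 0.068, -0.06]]
wrist_force: [0.2, 0.4, -0.6]
opening: 0.0469
```

```bash
python3 -c "
from h import *
from cell import viewer
pol(ISO)
s=viewer.snapshot('wrist'); cv2.imwrite('pics/w8.png',s['frame'])
print(proj(s,[arm(ISO,0,0,.131),arm(ISO,.085,-19.1,.129)]))
s=viewer.snapshot('top'); cv2.imwrite('pics/t8.png',s['frame'])
"
```

```text
t 21.05 r mm 81.5 ang -12.7 tooly ang 164.4 z 0.2402 x-axis [-0.0816 -0.0396 -0.9959] F [ 0.2  0.4 -0.6] M [ 0.02 -0.04 -0.02] op 0.0469
[[291.5854 121.5984]
 [285.4524 216.2648]]
```

View pics/w8.png

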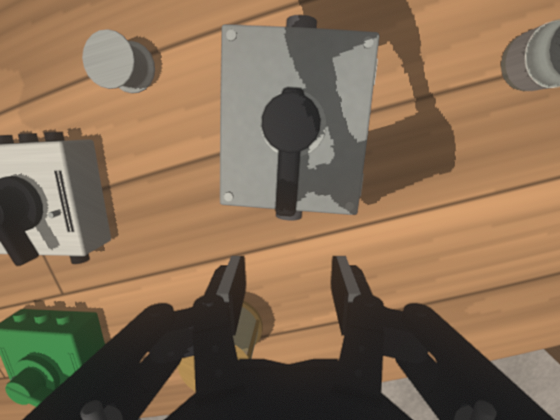

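View pics/t8.png

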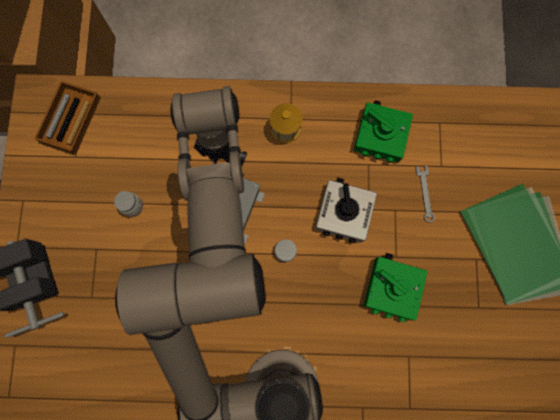

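The handle is in line with the conduit stubs, tip at (287,214) against (285,216) predicted. The bystanders are in place, and the pointer in the top view points to (345,184).

```bash
python3 -c "
from h import *
from cell import bot,viewer
s=viewer.snapshot('top'); P=pts(s).reshape(-1,3); c=np.array(REG)
d=P[:,:2]-c; rr=np.hypot(*d.T); q=d[(rr>.042)&(rr<.08)&(P[:,2]>.098)&(P[:,2]<.125)]
print(len(q),np.degrees(np.median(np.arctan2(q[:,1],q[:,0]))))
o=load('top0.npz')['frame']
for u,v in ((285,122),(285,250),(127,204),(426,195)):
  a=s['frame'][v-28:v+28,u-20:u+20].astype(int);b=o[v-28:v+28,u-20:u+20].astype(int);print((abs(a-b).max(2)>40).sum())
bot.job_done()
"
```

```text
55 8.646793389076738
0
0
0
0
the job is handed in; nothing more can be done
```

I carried out all three steps in the order asked and handed the job in; the clock read about 21 s of the 64 s allowed.

- **Isolator off:** I straddled the long handle with the fingers and turned it off. The wrist picture then showed it lying across the box, as it should for off.
- **Selector:** With the supply off, I turned the selector from click 5 to click 2. The depth image puts the pointer at about 8.6°, against 7.6° expected for click 2, where a click is 21.8°. The wrist picture agreed to within about 2 pixels.
- **Isolator on:** I turned the handle back. The last wrist picture shows it in line with the conduit stubs, with the tip within about 3 pixels of where it should be.

**Bystanders:** The top-view image patches around the lantern, spool, jar and wrench showed no change from the start. Wrist forces in the readings I took stayed below about 7 N.

**Disagreements:**
- The tool tilted by up to about 5° during the last stage. I left it, and it did no harm.
- The side camera's depth outlines were a few millimetres off because they include the sides of the boxes, so I used the top view, checked against the wrist camera.

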